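Lock the cask leak-test plunger into its sprung socket

ROBOT

A 7-joint arm with a two-finger parallel gripper is mounted at the origin on the work surface. World frame = base frame: x ahead of the robot, y to its left, z up, the work surface at z = 0. Lengths are in m, angles in degrees, forces in N, time in s.
With the tool pointing down it reaches from about 0.4 to 0.9 m from the base axis. Payload 5.5 kg.
Tool frame: the origin (TCP) lies midway between the tips of the shut fingers; the grasp point (between the pads) lies 19 mm behind it; y points along the fingers, x is the direction in which the jaws open and shut, and the axes are right-handed (so a half turn about y gives the same grasp; the last joint's range is limited). The gripper opens to 85 mm and grips with 20 to 120 N. Pads are 22 mm wide; open, the fingers measure 114 mm over their backs; the gripper's body (76 mm by 85 mm) begins 54 mm behind the grasp point. The pads swing forward as they close: fully open they stand 13 mm farther back than shut.
Start: joints at [-55.623, 28.699, -24.465, 88.831, 12.651, 65.22, -12.049], TCP at [0.215, 0.613, 0.231] pointing down, gripper open.
Joint ranges: [-164.97, 164.97], [-17.58, 116.51], [-87.97, 89.64], [11.32, 138.91], [-80.73, 260.73], [10.89, 115.49], [-147.41, 147.41]. Speed limits (degrees/s): [147.25, 147.25, 180, 180, 180, 180, 180].

INTERFACE

Orientations are given as a 3x3 rotation matrix whose columns are the frame's x, y, z axes.
In Python, from station import bot, read_camera, job gives the robot as it stands.
- The arm moves only by the tool move_arm, never from a script. Its argument "deltas" is text: rows parted by semicolons, each of 7 numbers parted by spaces: the turn, a rotation vector about the tool's x, y, z in rad, then the shift along the tool's x, y, z in mm, then the gripper's target within -1 to 1 (fully open at 1, half-way at 0, shut at -1). In form: wx wy wz dx dy dz jaw; .... A call has 1 to 20 rows; each row is the pose to reach, as a shift and turn from the pose measured when the call began, along the tool's axes at that moment; what a row does not reach only later rows make up. A row lasts 1/10 s, in which the tool goes at most 50 mm and 8.59 degrees, less where a joint would pass 70% of its speed; a pose out of reach is approached as far as the arm can. A call with a gripper value outside its range is refused whole. The fingers move at their own pace and stop on an object; "force" is the grip in N (left out, the last holds). Time passes only in rows, so rows that repeat a pose let the fingers close. It gives the time, the measured TCP pose, the force and the opening at its end, in the units of the state.
- bot.get_state(): the state, without advancing time (a new reading comes with each control period).
- read_camera(name): name is "scene" or "side" or "wrist"; returns a dict with "color" (480x640x3 uint8, blue, green, red), "range_z" (480x640 float32, m along the optical axis (not along the pixel's ray), 0 where there is no reading), "fov_y" (degrees; the focal length in pixels is half the picture's height over the tangent of half this angle, whatever the lens; pixels are square), "cx", "cy" (the principal point, pixels), "dist_coeffs" ([k1, k2, p1, p2, k3] as OpenCV has them; the pictures are not rectified), "pose" (4x4, takes a point from camera to world coordinates). Camera axes: x right, y up, looking along -z (the intrinsics and any distortion apply to the point x, -y, -z); pixel columns grow to the right and rows downward; lengths in m; the calibration is good to about 2 mm. A picture is of the moment at which its call begins.
- job.job_done(): hands the job in, once; it reports no verdict.
The state is a dict: "clock": time; "q": joint angles; "dq": joint speeds; "effort": joint torques, N m; "tool_pos": TCP position; "tcp_rot": TCP orientation; "force": force on the tool from outside, world axes, zero at the start; "wrist_torque": the same for the moment, N m; "gripper_width": opening from 0.0 (shut) to 1.0 (fully open).
Only numpy, scipy, OpenCV 4.12 (cv2) and the standard library are available. Lean on these libraries where they do the work, as an engineer would, in place of code of your own. Each camera call takes 0.05 s, during which the arm holds its last target.

TASK

Stand the loose test plunger upright in the teal socket so that it rests on the socket's spring with its red-finned keeper on the open side of the two hooks, and let go of it. Then take it by the red fin, press the plunger down against the spring, slide the keeper bar fully under both hooks and let go, so that the hooks keep the plunger down. Leave the jar, cup, bungs, bottle and wrench where they are.

Things in the scene. Friction and masses are not known exactly. Their poses are not given: they have to be found in the camera images.
- plunger: Loose plunger standing upright; origin mid foot, z up, y the way its keeper slides to lock. Black shaft 40 (x) by 52 mm (y), 0 to 64 mm up, lowest 6 mm stepped in 3 mm a side; aluminium head 46 (x) by 64 mm (y), 64 to 104 mm up; on top a sliding steel keeper with a red fin, whose top is 131 mm up. About 0.5 kg.
- plunger_grip (a point): Place to grip the plunger for carrying: on its centre line, 90 mm above its foot, 14 mm below the top of the head. Take it across the 46 mm width (fingers at own +x and -x). Axes as the plunger's.
- keeper_fin (a point): Centre of the keeper's red fin, 121.5 mm above the plunger's foot: 40 mm (x) by 14 mm (y), 18 mm tall, to be pinched by the fingertips across its 14 mm. It stands on an 8 mm thick steel plate lying on the head (plate top 112.5 mm above the foot). Axes as the plunger's.
- keeper_bar (a point): Middle of the keeper's cross bar, 13 mm to the -y side of the fin and fixed to it: 152 mm long along x (76 mm out to either side of the plunger's middle), 10 mm wide, 8 mm thick; underside 104.5, top 112.5 mm above the plunger's foot. Axes as the plunger's.
- keeper (a joint): Slide of the keeper along the plunger's own +y, in m: 0 fully back (bar 26 mm to the -y side of the plunger's middle), 0.026 fully across (bar over the middle), where it stops. It starts at 0 to 0.005 and stays where it is left (friction about 2 N).
- housing: Fixed socket housing, origin mid underside on the bench, z up. Dark base plate 184 (x) by 124 mm (y), 10 mm thick; in its middle a teal block 72 by 84 mm, 64 mm high, with the socket. The plunger goes in with its x and y axes pointing as the housing's, so that its keeper bar passes down on the open -y side of the hooks.
- socket_mouth (a point): Middle of the mouth of the open rectangular socket, 64 mm above the bench: 44 mm (x) by 56 mm (y), mouth chamfered about 4 mm. Axes as the housing's.
- hook_mid (a point): Midway between the two steel hook arms at the height of their undersides, 119 mm above the bench, over the socket's middle. The arms lie 64 to 78 mm to the +x and -x sides, each from y -9 mm (open end) to y +24 mm, 10 mm thick, on posts at y +10 to +24 mm. The keeper bar slides towards +y under both arms. Axes as the housing's.
- follower (a joint): How far the yellow spring plate in the socket is pushed down, in m: 0 at rest (top 20 mm above the bench: a plunger set in stands with its foot there), 0.018 at the bottom stop. Spring force 8 N at 0, 16 N at 0.018, so it carries the plunger. The keeper bar passes under the hooks once this is past 0.0135; locked, it springs back to about 0.013.
- jar: Amber glass jar with steel cap, 68 mm across, 95 mm tall, origin under its centre. Leave alone.
- cup: Steel cup, 72 mm across, 85 mm tall, origin under its centre. Leave alone.
- bung: Pale wooden bung, 60 mm across, 45 mm tall, origin under its centre. Leave alone.
- bung2: Darker wooden bung, 60 mm across, 45 mm tall, origin under its centre. Leave alone.
- bottle: Green sample bottle, 60 mm across, 160 mm tall, origin under its centre. Leave alone.
- wrench: Steel wrench lying on the bench at the right, near the robot. Leave alone.
Things that resemble listed ones, but are neither listed nor needed, are in the scene too. Of the things like the plunger, leave any that is purple; of the rest the smaller one is meant.

How it is judged:
By the outcome, as a careful person would: the job done as asked, in the order asked, and still so for the second after the job is handed in, with the robot touching nothing.
It also fails if it takes over 51 s, if anything falls off the work surface, if the arm or the gripper's body presses on something with over 40 N, if the wrist force passes 120 N, or if a joint passes its speed limit or range.

## Working session

There is one attempt and no reset: what is moved stays moved. The work goes in short steps, Python scripts to look and compute and a tool call to move; the robot and the scene stay as the last step left them, time stands still between calls to the robot, and variables do not carry over. Pictures are saved under pics/ and viewed, and the job is handed in when it is done.

Besides the shell and the picture viewer there is one more tool, called after "Emit:" as a command line: name --argument value ..., lists and objects as JSON in quotes. move_arm: Moves the arm, as the interface text tells. Its arguments: {"type":"object","properties":{"deltas":{"type":"string"},"force":{"type":"number"}},"required":["deltas"]}

```bash
ls; mkdir -p pics; cat > h.py <<'E'
import numpy as np, cv2, pickle
from station import bot, read_camera, job
def grab(n,tag):
    d=read_camera(n); cv2.imwrite(f'pics/{tag}.png',d['color']); pickle.dump(d,open(f'{tag}.pkl','wb')); return d
def load(t): return pickle.load(open(f'{t}.pkl','rb'))
def K(d):
    f=240/np.tan(np.radians(d['fov_y'])/2); return np.array([[f,0,d['cx']],[0,f,d['cy']],[0,0,1]])
def rays(d,uv):
    n=cv2.undistortPoints(np.array(uv,float).reshape(-1,1,2),K(d),np.array(d['dist_coeffs'],float)).reshape(-1,2)
    c=np.c_[n[:,0],-n[:,1],-np.ones(len(n))]; P=np.array(d['pose']); return P[:3,3],c@P[:3,:3].T
def onplane(d,uv,z):
    o,r=rays(d,uv); return o+r*((z-o[2])/r[:,2])[:,None]
def bydepth(d,uv):
    o,r=rays(d,uv); uv=np.array(uv,int).reshape(-1,2); return o+r*d['range_z'][uv[:,1],uv[:,0]][:,None]
def cloud(d):
    v,u=np.mgrid[0:480,0:640]; uv=np.c_[u.ravel(),v.ravel()]
    return bydepth(d,uv).reshape(480,640,3)
def proj(d,p):
    P=np.array(d['pose']); c=(np.array(p).reshape(-1,3)-P[:3,3])@P[:3,:3]
    return cv2.projectPoints((c*[1,-1,-1]).reshape(-1,1,3),np.zeros(3),np.zeros(3),K(d),np.array(d['dist_coeffs'],float))[0].reshape(-1,2)
E
python3 - <<'E'
from h import *
for n in('scene','side','wrist'):
    d=grab(n,n+'0'); print(n,d['fov_y'],d['dist_coeffs'],np.round(d['pose'],3).tolist())
s=bot.get_state(); print(s)
E
```

```text
pics
scene 54.272739383148505 [-0.00849133  0.          0.          0.          0.        ] [[-0.097, -0.759, 0.644, 1.202], [0.995, -0.081, 0.054, 0.042], [0.011, 0.646, 0.763, 0.886], [0.0, 0.0, 0.0, 1.0]]
side 51.2743444223983 [0.03380142 0.         0.         0.         0.        ] [[0.997, 0.044, -0.068, 0.419], [-0.08, 0.649, -0.757, -0.877], [0.01, 0.76, 0.65, 0.856], [0.0, 0.0, 0.0, 1.0]]
wrist 58.422281740558915 [-0.09201531  0.          0.          0.          0.        ] [[0.33, -0.899, -0.288, 0.14], [0.944, 0.313, 0.103, 0.639], [-0.002, -0.306, 0.952, 0.372], [0.0, 0.0, 0.0, 1.0]]
{'clock': 0.15, 'q': array([-55.62313934,  28.74327073, -24.45428806,  88.87676683,
        12.65301017,  65.21841685, -12.04747817]), 'dq': array([ 0.06238591, -0.17012165, -0.06094331, -0.22479789,  0.10572074,
       -0.10209912,  0.02003273]), 'effort': array([-7.38282135e-03, -5.70032823e+01, -5.82518980e+00, -2.81283098e+01,
        1.08025462e-02,  7.75802240e-03,  3.63990932e-05]), 'tool_pos': array([0.21467816, 0.6129762 , 0.2304829 ]), 'tcp_rot': array([[ 3.30396501e-01, -5.17682449e-04, -9.43842087e-01],
       [ 9.43841057e-01, -1.39425570e-03,  3.30396905e-01],
       [-1.48699789e-03, -9.99998894e-01,  2.79527445e-05]]), 'force': array([-0.0451986 ,  0.44442157, -0.10267163]), 'wrist_torque': array([ 0.03932068, -0.00060701,  0.04772675]), 'gripper_width': 1.0004691236467183}
```

View pics/scene0.png

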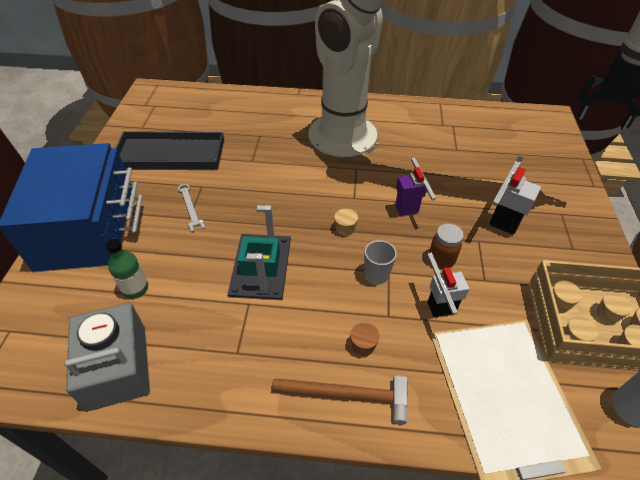

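View pics/side0.png

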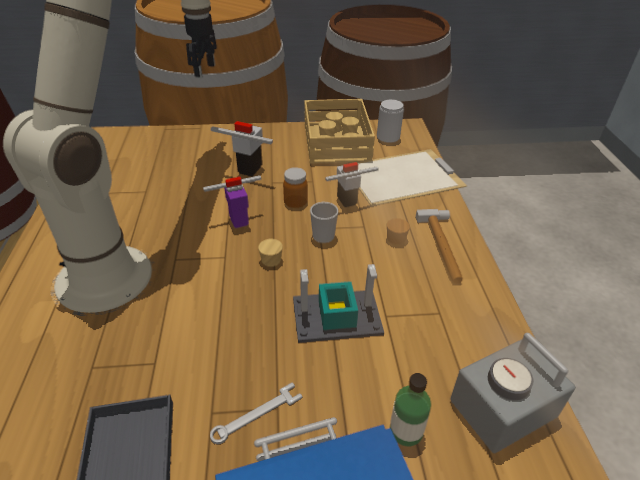

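View pics/wrist0.png

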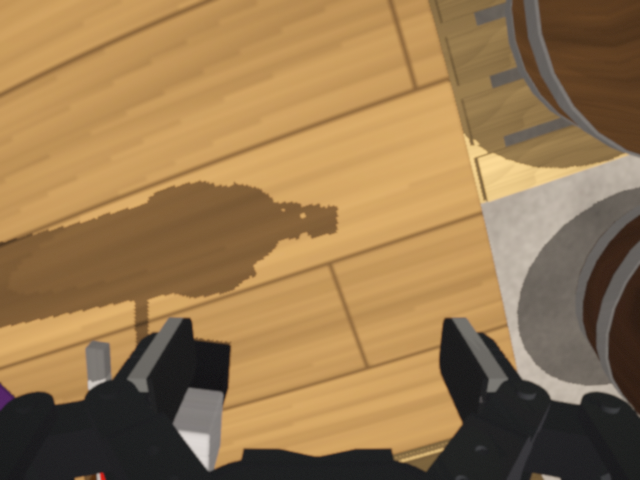

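Scene shows three plunger-like things: purple at (410,190), a larger black one at (513,200), and a smaller one at (447,288) near the jar; the housing is at (260,265). The side view shows the small one at (348,183) and the housing at (338,310). Now I'll measure them.

```bash
cat > m1.py <<'E'
from h import *
for n,box in(('scene0',(420,245,480,330)),('side0',(320,155,385,215))):
    d=load(n); C=cloud(d); hsv=cv2.cvtColor(d['color'],cv2.COLOR_BGR2HSV)
    print(n)
    u0,v0,u1,v1=box; m=np.zeros((480,640),bool); m[v0:v1,u0:u1]=1
    ok=(d['range_z']>0)&m
    red=ok&((hsv[...,0]<5)|(hsv[...,0]>175))&(hsv[...,1]>180)&(hsv[...,2]>120)
    p=C[red]; print('red',len(p),np.median(p,0),p.min(0),p.max(0))
    for lo,hi in((.095,.109),(.1085,.117),(.12,.135)):
        p=C[ok&(C[...,2]>lo)&(C[...,2]<hi)]; 
        if len(p)<3: continue
        r=cv2.minAreaRect((p[:,:2]*1000).astype(np.float32)); print(lo,len(p),p.mean(0),r)
    # all above .09 heights
    z=C[ok][:,2]; print('zmax',np.sort(z)[-5:])
E
python3 m1.py
python3 - <<'E'
import cv2
a=cv2.imread('pics/scene0.png');b=cv2.imread('pics/side0.png')
x=cv2.resize(a[240:330,410:490],(400,450),interpolation=2);y=cv2.resize(b[150:220,320:390],(400,400),interpolation=2)
y=cv2.copyMakeBorder(y,0,50,0,0,0); cv2.imwrite('pics/c1.png',cv2.hconcat([x,y]))
x=cv2.resize(a[195:305,220:300],(320,440),interpolation=2);y=cv2.resize(b[255:345,285:390],(466,400),interpolation=2)
y=cv2.copyMakeBorder(y,0,40,0,0,0); cv2.imwrite('pics/c2.png',cv2.hconcat([x,y]))
E
```

```text
scene0
red 102 [0.61647406 0.25255472 0.12973707] [0.49734075 0.24245854 0.00175525] [0.63615127 0.29085274 0.13272543]
0.095 401 [0.61794428 0.26232001 0.10289466] ((614.720458984375, 260.3148498535156), (149.55767822265625, 64.66108703613281), 16.17696189880371)
0.1085 391 [0.6238199  0.2425575  0.11178629] ((616.22412109375, 249.68814086914062), (153.3592071533203, 32.424705505371094), 16.727109909057617)
0.12 153 [0.61879676 0.25157189 0.12799125] ((616.8585205078125, 251.9674835205078), (39.55824661254883, 15.108132362365723), 17.380887985229492)
zmax [0.13188835 0.13215877 0.13230207 0.13234148 0.13272543]
side0
red 22 [0.61259873 0.24938655 0.13146523] [0.59555176 0.23997342 0.12885425] [0.62765774 0.25735698 0.13314925]
0.095 170 [0.60870606 0.24269368 0.10370828] ((611.0708618164062, 260.14532470703125), (148.11941528320312, 71.14753723144531), 9.084561347961426)
0.1085 210 [0.61331702 0.2390855  0.11231627] ((612.4559936523438, 248.8910369873047), (155.24623107910156, 37.75874328613281), 15.71192455291748)
0.12 89 [0.61033595 0.24842832 0.12787093] ((611.24365234375, 251.3323974609375), (41.51084518432617, 17.885602951049805), 15.787510871887207)
zmax [0.13274758 0.13286477 0.13294644 0.13306097 0.13314925]
```

View pics/c1.png

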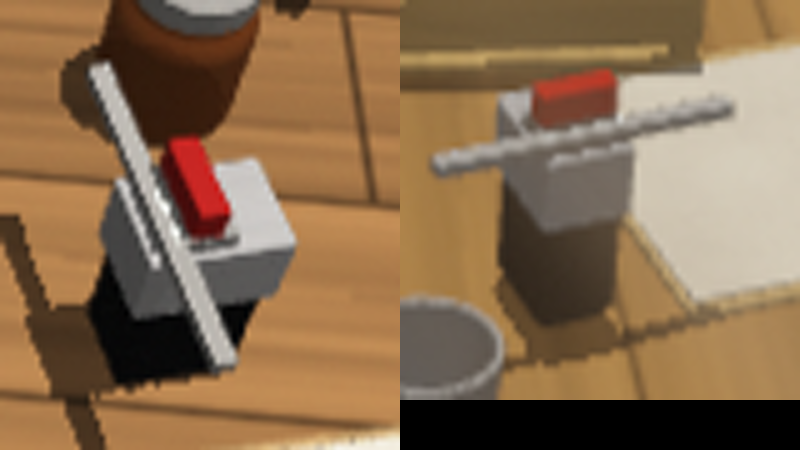

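View pics/c2.png

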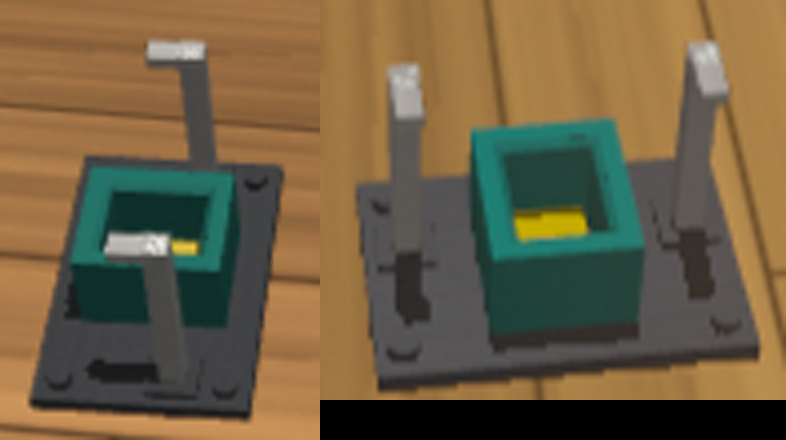

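```bash
cat > m2.py <<'E'
from h import *
for n,box in(('scene0',(220,195,300,305)),('side0',(285,255,390,345))):
    d=load(n); C=cloud(d); hsv=cv2.cvtColor(d['color'],cv2.COLOR_BGR2HSV)
    u0,v0,u1,v1=box; m=np.zeros((480,640),bool); m[v0:v1,u0:u1]=1
    ok=(d['range_z']>0)&m; print(n)
    teal=ok&(hsv[...,0]>75)&(hsv[...,0]<100)&(hsv[...,1]>120)
    t=teal&(abs(C[...,2]-.064)<.004); print(t.sum(), C[teal][:,2].max(), np.median(C[t],0))
    mm=(C[...,2]>.06)&teal
    p=C[t]; print('top',cv2.minAreaRect((p[:,:2]*1000).astype(np.float32)))
    # colour-only: plane cast of bright teal
    tb=teal&(C[...,2]>.059); v,u=np.nonzero(tb); q=onplane(d,np.c_[u,v],.064); print('cast',cv2.minAreaRect((q[:,:2]*1000).astype(np.float32)))
    h=ok&(C[...,2]>.123)&(C[...,2]<.136); nl,L=cv2.connectedComponents(h.astype(np.uint8))
    for i in range(1,nl):
        p=C[L==i]
        if len(p)>8:
            v,u=np.nonzero(L==i); q=onplane(d,np.c_[u,v],.129); print('hook',len(p),p.mean(0),cv2.minAreaRect((p[:,:2]*1000).astype(np.float32)),cv2.minAreaRect((q[:,:2]*1000).astype(np.float32)))
    b=ok&(C[...,2]>.006)&(C[...,2]<.014); p=C[b]; print('base',cv2.minAreaRect((p[:,:2]*1000).astype(np.float32)))
    # robot check: bench z
    w=C[(d['range_z']>0)&(hsv[...,0]>8)&(hsv[...,0]<20)&(abs(C[...,2])<.01)]; print('bench',np.median(w[:,2]))
E
python3 m2.py
```

```text
scene0
476 0.1195867421776522 [ 0.52970434 -0.16130252  0.06327253]
top ((535.7197875976562, -159.435791015625), (75.32923889160156, 84.85897064208984), 2.506932258605957)
cast ((538.7717895507812, -158.76393127441406), (76.87696838378906, 84.56608581542969), 2.3384761810302734)
hook 87 [ 0.46719308 -0.15393498  0.1275258 ] ((465.63580322265625, -154.49652099609375), (32.815635681152344, 16.34526824951172), 89.27637481689453) ((468.50677490234375, -153.47525024414062), (33.19539260864258, 21.325349807739258), 89.00749206542969)
hook 106 [ 0.60862752 -0.14788857  0.12769088] ((607.38818359375, -148.80819702148438), (15.705815315246582, 33.12722396850586), 1.0211881399154663) ((610.34765625, -148.05911254882812), (18.194503784179688, 33.920379638671875), 0.8596869111061096)
base ((536.2199096679688, -159.6044158935547), (188.93585205078125, 124.90393829345703), 2.1541476249694824)
bench -0.00020955532543537325
side0
561 0.0687560714779396 [ 0.53154012 -0.16326127  0.06410719]
top ((532.2095947265625, -161.34703063964844), (71.81326293945312, 84.44102478027344), 1.9010096788406372)
cast ((532.4171142578125, -163.01312255859375), (72.03311920166016, 86.72718811035156), 2.0340561866760254)
hook 98 [ 0.60270551 -0.15077567  0.12883139] ((602.8855590820312, -149.54197692871094), (14.25462532043457, 37.07856750488281), 0.9822646975517273) ((602.5345458984375, -151.37872314453125), (15.00853443145752, 38.979942321777344), 0.20548944175243378)
hook 99 [ 0.46146335 -0.15659314  0.12879318] ((461.7318115234375, -154.16184997558594), (14.023056030273438, 36.783447265625), 2.0843231678009033) ((461.54278564453125, -157.05047607421875), (14.1038236618042, 40.30380630493164), 1.8840720653533936)
base ((527.23583984375, -103.73761749267578), (191.4879608154297, 242.67977905273438), 1.9001188278198242)
bench 0.0002160499145030248
```

```bash
cat >> h.py <<'E'
from scipy.spatial.transform import Rotation as R
def Rt(a):
    c,s=np.cos(np.radians(a)),np.sin(np.radians(a)); return np.array([[c,0,-s],[s,0,c],[0,-1,0.]])
def delta(p,a):
    s=bot.get_state(); R0=s['tcp_rot']; d=R0.T@(np.array(p)-s['tool_pos'])*1000
    w=R.from_matrix(R0.T@Rt(a)).as_rotvec(); print('w',w.round(4),'d',d.round(1)); return w,d
E
python3 - <<'E'
from h import *
delta([.614,.252,.25],16.5)
d=load('scene0');C=cloud(d)
for n,b in dict(jar=(433,225,465,268),cup=(362,240,398,286),big=(490,155,540,235),purple=(393,155,435,218)).items():
    P=C[b[1]:b[3],b[0]:b[2]].reshape(-1,3);P=P[P[:,2]>.03];z=np.percentile(P[:,2],99);t=P[P[:,2]>z-.012];print(n,P[:,2].max(),z,t.min(0),t.max(0))
E
```

```text
w [ 7.000e-04  9.461e-01 -1.400e-03] d [-208.8  -19.2 -496.2]
jar 0.8861055937254749 0.11290690642627194 [0.55744174 0.04249036 0.10909722] [1.20238769 0.23295983 0.88610559]
cup 0.8861055937254749 0.08696109455581756 [0.49705045 0.04249036 0.07498   ] [1.20238769 0.15161179 0.88610559]
big 0.8861055937254749 0.16918886669768368 [0.30468284 0.04249036 0.15768092] [1.20238769 0.44549485 0.88610559]
purple 0.8861055937254749 0.8861055937254749 [1.20238769 0.04249036 0.88610559] [1.20238769 0.04249036 0.88610559]
```

Emit:
move_arm --deltas "0 0.07 0 -12 -4 -30 1; 0 0.15 0 -28 -8 -66 1; 0 0.23 0 -46 -12 -108 1; 0 0.32 0 -65 -16 -153 1; 0 0.41 0 -84 -19 -199 1; 0 0.50 0 -103 -19 -245 1; 0 0.59 0 -122 -19 -290 1; 0 0.68 0 -141 -19 -335 1; 0 0.77 0 -160 -19 -380 1; 0 0.85 0 -178 -19 -424 1; 0 0.91 0 -194 -19 -461 1; 0 0.946 0 -205 -19 -487 1; 0 0.946 0 -209 -19 -496 1; 0 0.946 0 -209 -19 -496 1; 0 0.946 0 -209 -19 -496 1"

```text
clock: 1.65
tool_pos: [0.6122, 0.2539, 0.2495]
tcp_rot: [[0.958, -0.002, -0.287], [0.287, -0.0, 0.958], [-0.002, -1.0, 0.0]]
force: [-0.5, 0.1, 0.5]
gripper_width: 0.999
```

```bash
python3 - <<'E'
from h import *
d=grab('wrist','w1'); s=bot.get_state(); print(s['tool_pos'],s['q'],s['dq'].max(),s['clock'])
E
```

```text
[0.61197569 0.25441384 0.24963775] [-21.30494171  27.31886855  -5.04086541  86.13744996   2.46929119
  66.75346047 -10.04583697] 0.2114530265224088 1.7
```

View pics/w1.png

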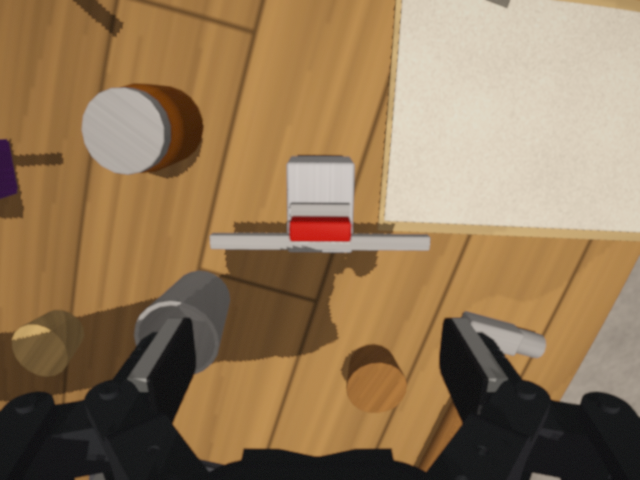

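```bash
cat > m3.py <<'E'
from h import *
import sys
d=load(sys.argv[1]); C=cloud(d); hsv=cv2.cvtColor(d['color'],cv2.COLOR_BGR2HSV); z0=float(sys.argv[2]) if len(sys.argv)>2 else 0
m=np.zeros((480,640),bool); m[100:310,190:450]=1; ok=m&(d['range_z']>0)
red=ok&((hsv[...,0]<6)|(hsv[...,0]>174))&(hsv[...,1]>150)&(hsv[...,2]>90)
def rep(n,mask,z):
    v,u=np.nonzero(mask); q=onplane(d,np.c_[u,v],z); 
    a=cv2.minAreaRect((q[:,:2]*1000).astype(np.float32)); b=cv2.minAreaRect((C[mask][:,:2]*1000).astype(np.float32)); print(n,len(u),'zmed',np.median(C[mask][:,2]).round(4),'cast',np.round(a[0],1),np.round(a[1],1),round(a[2],2),'depth',np.round(b[0],1),np.round(b[1],1),round(b[2],2))
rep('fintop',red&(C[...,2]>z0+.127),z0+.131)
bar=ok&~red&(abs(C[...,2]-z0-.1125)<.003); n,L,st,c=cv2.connectedComponentsWithStats(bar.astype(np.uint8)); i=1+np.argmax(st[1:,4]); rep('bar+plate',L==i,z0+.1125)
v,u=np.nonzero(L==i); e=(u<280)|(u>365); mm=np.zeros_like(m); mm[v[e],u[e]]=1; rep('bar',mm,z0+.1125)
head=ok&~red&(abs(C[...,2]-z0-.104)<.0035)&(hsv[...,1]<60); n,L,st,c=cv2.connectedComponentsWithStats(head.astype(np.uint8)); i=1+np.argmax(st[1:,4]); rep('head',L==i,z0+.104)
jar=np.zeros((480,640),bool); jar[80:180,75:180]=1; jar&=(d['range_z']>0)&(C[...,2]>.085)
if jar.sum()>50: rep('jar',jar,.095)
E
python3 m3.py w1
```

```text
fintop 1197 zmed 0.1299 cast [613.2 254.7] [38.2 12.6] 16.74 depth [613.4 254.1] [38.4 12.8] 16.73
bar+plate 2743 zmed 0.1119 cast [617.  241.6] [151.4  10.8] 16.29 depth [617.4 240.8] [152.4  11. ] 16.26
bar 1918 zmed 0.1119 cast [617.  241.6] [151.4  10.8] 16.29 depth [617.4 240.8] [152.4  11. ] 16.26
head 2845 zmed 0.1034 cast [608.1 271.8] [45.2 44.4] 17.78 depth [608.2 271.4] [45.6 44.8] 17.81
jar 5860 zmed 0.0943 cast [466.9 274.3] [61.7 58.3] 30.43 depth [465.4 273.3] [59.4 58.5] 59.08
```

```bash
python3 - <<'E'
from h import *
delta([.535,-.160,.27],2.1)
E
```

```text
w [-2.000e-04  2.552e-01 -1.900e-03] d [-193.   -20.2 -374.7]
```

Emit:
move_arm --deltas "0 0.04 0 -12 -4 -24 1; 0 0.08 0 -32 -10 -62 1; 0 0.12 0 -54 -16 -105 1; 0 0.15 0 -77 -20 -150 1; 0 0.18 0 -100 -20 -195 1; 0 0.20 0 -123 -20 -240 1; 0 0.22 0 -146 -20 -284 1; 0 0.24 0 -167 -20 -324 1; 0 0.25 0 -182 -20 -354 1; 0 0.255 0 -190 -20 -370 1; 0 0.255 0 -193 -20 -375 1; 0 0.255 0 -193 -20 -375 1; 0 0.255 0 -193 -20 -375 1"

```text
clock: 3.0
tool_pos: [0.5356, -0.1575, 0.2698]
tcp_rot: [[0.999, -0.002, -0.04], [0.041, 0.001, 0.999], [-0.002, -1.0, 0.001]]
force: [0.6, 0.5, -0.7]
gripper_width: 1.0
```

```bash
python3 - <<'E'
from h import *
d=grab('wrist','w2'); s=bot.get_state(); print(s['tool_pos'],s['tcp_rot'][:2,0],s['q'],s['dq'].max(),s['clock'])
E
```

```text
[ 0.53562701 -0.15752019  0.26980354] [0.99917149 0.04066253] [  7.62900921  15.42339491   7.26801868 100.58596843  -2.17415477
  64.23601946  17.91748581] 0.32267644201838186 3.05
```

View pics/w2.png

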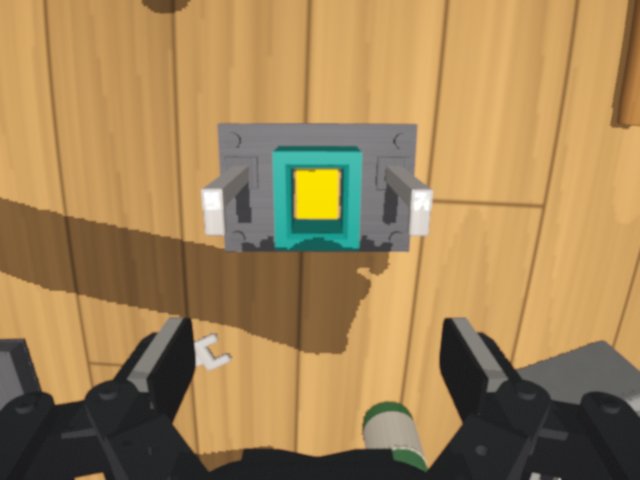

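```bash
cat > m4.py <<'E'
from h import *
d=load('w2'); C=cloud(d); hsv=cv2.cvtColor(d['color'],cv2.COLOR_BGR2HSV)
m=np.zeros((480,640),bool); m[110:260,195:440]=1; ok=m&(d['range_z']>0)
def rep(n,mask,z):
    v,u=np.nonzero(mask); q=onplane(d,np.c_[u,v],z)
    a=cv2.minAreaRect((q[:,:2]*1000).astype(np.float32)); b=cv2.minAreaRect((C[mask][:,:2]*1000).astype(np.float32)); print(n,len(u),'zmed',np.median(C[mask][:,2]).round(4),'cast',np.round(a[0],1),np.round(a[1],1),round(a[2],2),'depth',np.round(b[0],1),np.round(b[1],1),round(b[2],2))
teal=ok&(hsv[...,0]>75)&(hsv[...,0]<100)&(hsv[...,1]>120)
rep('top',teal&(C[...,2]>.060),.064)
h=ok&(C[...,2]>.125); 
for i,s in enumerate((slice(0,320),slice(320,640))):
    x=np.zeros_like(h); x[:,s]=h[:,s]; rep('hook',x,.129)
rep('base',ok&(abs(C[...,2]-.01)<.004)&(hsv[...,1]<60),.01)
ye=ok&(hsv[...,0]>20)&(hsv[...,0]<35)&(hsv[...,1]>200)&(C[...,2]<.03)&(C[...,2]>.015); rep('yellow',ye,.02)
E
python3 m4.py
```

```text
top 4765 zmed 0.0632 cast [ 535.  -157.9] [71.9 83. ] 2.39 depth [ 534.9 -158.1] [72.  83.7] 2.57
hook 981 zmed 0.1283 cast [ 463.9 -153. ] [15.3 32.3] 2.08 depth [ 463.5 -153.4] [14.7 32.6] 2.37
hook 1001 zmed 0.1284 cast [ 604.7 -147.5] [15.1 33. ] 2.09 depth [ 605.2 -148.1] [14.7 33.3] 1.7
base 12461 zmed 0.0096 cast [ 534.8 -158.5] [183.1 123.4] 2.41 depth [ 534.8 -158.8] [183.6 124. ] 2.45
yellow 1900 zmed 0.0195 cast [ 534.8 -160.5] [37.  44.4] 2.36 depth [ 534.8 -160.7] [36.8 45.1] 1.95
```

```bash
python3 - <<'E'
from h import *
delta([.6105,.264,.20],16.6)
E
```

```text
w [-0.0013 -0.2491 -0.0016] d [ 92.1  70.1 418.1]
```

Emit:
move_arm --deltas "0.000 -0.02 0 5 0 24 1; 0 -0.06 0 14 0 62 1; 0 -0.10 0 24 5 107 1; 0 -0.13 0 34 10 154 1; 0 -0.16 0 45 18 202 1; 0 -0.19 0 56 26 250 1; 0 -0.21 0 66 36 298 1; 0 -0.23 0 76 48 344 1; 0 -0.245 0 84 58 380 1; 0 -0.249 0 89 66 405 1; 0 -0.249 0 92 70 418 1; 0 -0.249 0 92 70 418 1; 0 -0.249 0 92 70 418 1; 0 -0.249 0 92 70 418 1"

```text
clock: 4.45
tool_pos: [0.6111, 0.2616, 0.2008]
tcp_rot: [[0.959, -0.001, -0.283], [0.283, -0.0, 0.959], [-0.001, -1.0, 0.0]]
force: [0.2, 0.0, -0.4]
gripper_width: 1.0
```

```bash
python3 - <<'E'
from h import *
d=grab('wrist','w3'); s=bot.get_state(); print(s['tool_pos'],s['clock'])
delta([.6105,.264,.068],16.6)
E
python3 m3.py w3
```

```text
[0.61120785 0.26159252 0.20088867] 4.5
w [-0.0004 -0.003  -0.0005] d [1.000e-01 1.329e+02 2.500e+00]
fintop 1740 zmed 0.1299 cast [613.3 255. ] [38.9 13.7] 16.5 depth [613.7 253.9] [39.2 13.8] 15.71
bar+plate 3469 zmed 0.112 cast [616.9 241.8] [150.7  11.2] 16.25 depth [617.  240.9] [151.8  11. ] 16.11
bar 2887 zmed 0.112 cast [616.9 241.8] [150.7  11.2] 16.25 depth [617.  240.9] [151.8  11. ] 16.11
head 3957 zmed 0.1035 cast [608.5 271.9] [45.8 44.5] 15.61 depth [608.5 271.4] [46.1 44.4] 16.31
jar 4512 zmed 0.0943 cast [477.9 281.8] [40.4 47.5] 8.0 depth [475.5 281.3] [37.3 46.9] 8.58
```

View pics/w3.png

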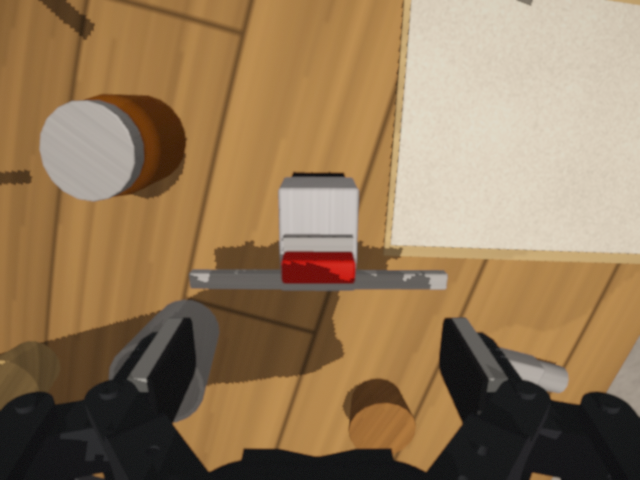

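Emit:
move_arm --deltas "0 -0.003 0 0 15 2.5 1; 0 -0.003 0 0 40 2.5 1; 0 -0.003 0 0 70 2.5 1; 0 -0.003 0 0 98 2.5 1; 0 -0.003 0 0 118 2.5 1; 0 -0.003 0 0 129 2.5 1; 0 -0.003 0 0 133 2.5 1; 0 -0.003 0 0 133 2.5 1; 0 -0.003 0 0 133 2.5 1; 0 -0.003 0 0 133 2.5 -1; 0 -0.003 0 0 133 2.5 -1; 0 -0.003 0 0 133 2.5 -1; 0 -0.003 0 0 133 2.5 -1; 0 -0.003 0 0 133 2.5 -1; 0 -0.003 0 0 133 2.5 -1; 0 -0.003 0 0 133 2.5 -1" --force 60

```text
clock: 6.1
tool_pos: [0.6111, 0.2645, 0.0689]
tcp_rot: [[0.958, 0.001, -0.286], [0.286, 0.001, 0.958], [0.001, -1.0, 0.001]]
force: [-1.0, 0.3, 6.1]
gripper_width: 0.528
```

```bash
python3 - <<'E'
from h import *
d=grab('side','s1');d=grab('wrist','w4'); s=bot.get_state(); print(s['tool_pos'],s['force'],s['gripper_width'],s['clock'])
a=cv2.imread('pics/w4.png');b=cv2.imread('pics/s1.png')
cv2.imwrite('pics/c4.png',cv2.hconcat([cv2.resize(a,(400,300)),cv2.resize(b[120:240,260:420],(400,300))]))
E
```

```text
[0.6111509  0.26445342 0.0688681 ] [-0.41069725 -0.15665348  5.75130162] 0.5313027042760005 6.2
```

View pics/c4.png

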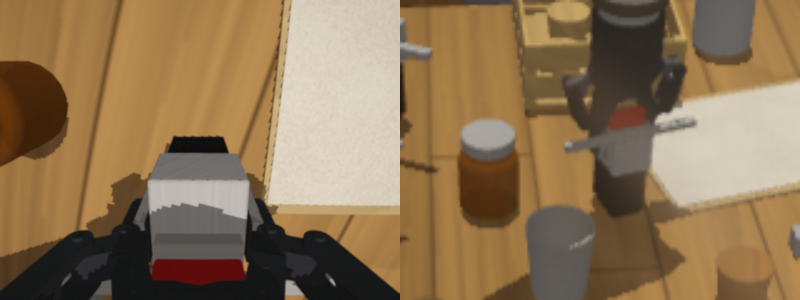

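```bash
cat > m5.py <<'E'
from h import *
import sys
d=load(sys.argv[1]); z0=float(sys.argv[2]); s=bot.get_state(); C=cloud(d); hsv=cv2.cvtColor(d['color'],cv2.COLOR_BGR2HSV)
x=s['tcp_rot'][:2,0]; y=s['tcp_rot'][:2,2]; t=s['tool_pos']
m=np.zeros((480,640),bool); m[200:420,200:440]=1
h=m&(d['range_z']>0)&(abs(C[...,2]-z0-.104)<.0025)&(hsv[...,1]<60)
n,L,st,c=cv2.connectedComponentsWithStats(h.astype(np.uint8)); i=1+np.argmax(st[1:,4]); print(st[i])
v,u=np.nonzero(L==i); q=onplane(d,np.c_[u,v],z0+.104)[:,:2]-t[:2]
a=q@x*1000; b=q@y*1000
print('tool-frame x range',np.percentile(a,[0.5,50,99.5]),'z(far edge)',np.percentile(b,[99,99.8]),'zmed',np.median(C[L==i][:,2]))
# far-edge direction
us=np.unique(u); e=np.array([[k,v[u==k].min()] for k in us]); p=onplane(d,e,z0+.104)[:,:2]-t[:2]; A=p@x*1000;B=p@y*1000; k=(abs(A-np.median(A))<18); f=np.polyfit(A[k],B[k],1); print('edge slope deg',np.degrees(np.arctan(f[0])),'at mid',np.polyval(f,np.median(A)))
E
python3 m5.py w4 0
```

```text
[  214   284   211   136 15547]
tool-frame x range [-27.30437399  -0.6045359   26.25398978] z(far edge) [30.26473934 30.82973772] zmed 0.10352970979070565
edge slope deg -0.12005716094316816 at mid 30.50797924064511
```

```bash
python3 - <<'E'
from h import *
delta([.5353,-.1565,.20],2.3)
E
```

```text
w [-0.0007  0.2497  0.0011] d [-192.8 -131.6 -381.6]
```

Emit:
move_arm --deltas "0 0 0 0 -8 0 -1; 0 0 0 0 -28 0 -1; 0 0 0 0 -60 0 -1; 0 0 0 0 -95 0 -1; 0 0.01 0 -6 -120 -12 -1; 0 0.04 0 -20 -132 -40 -1; 0 0.07 0 -40 -132 -80 -1; 0 0.10 0 -61 -132 -121 -1; 0 0.13 0 -83 -132 -164 -1; 0 0.16 0 -105 -132 -207 -1; 0 0.19 0 -127 -132 -250 -1; 0 0.21 0 -148 -132 -292 -1; 0 0.23 0 -167 -132 -330 -1; 0 0.245 0 -181 -132 -358 -1; 0 0.249 0 -189 -132 -374 -1; 0 0.25 0 -193 -132 -382 -1; 0 0.25 0 -193 -132 -382 -1; 0 0.25 0 -193 -132 -382 -1; 0 0.25 0 -193 -132 -382 -1"

```text
clock: 8.1
tool_pos: [0.5356, -0.1547, 0.2002]
tcp_rot: [[0.999, 0.001, -0.043], [0.043, 0.002, 0.999], [0.001, -1.0, 0.002]]
force: [0.6, 0.8, -5.6]
gripper_width: 0.531
```

```bash
python3 - <<'E'
from h import *
d=grab('wrist','w5');grab('scene','sc5'); s=bot.get_state(); print(s['tool_pos'],s['force'],s['gripper_width'],s['clock'])
delta([.5353,-.1565,.20],2.3)
E
python3 m5.py w5 0.131
```

```text
[ 0.53557148 -0.15520016  0.20027347] [-0.4003063   0.28669881 -5.03338953] 0.5297441999688178 8.2
w [-0.0015  0.0022  0.0008] d [-0.3  0.3 -1.3]
[  215   284   205   136 15534]
tool-frame x range [-27.07478758  -0.51624843  26.02341261] z(far edge) [30.73219892 31.03869298] zmed 0.2348348847418018
edge slope deg -0.14068489411358437 at mid 30.877699544447825
```

View pics/w5.png

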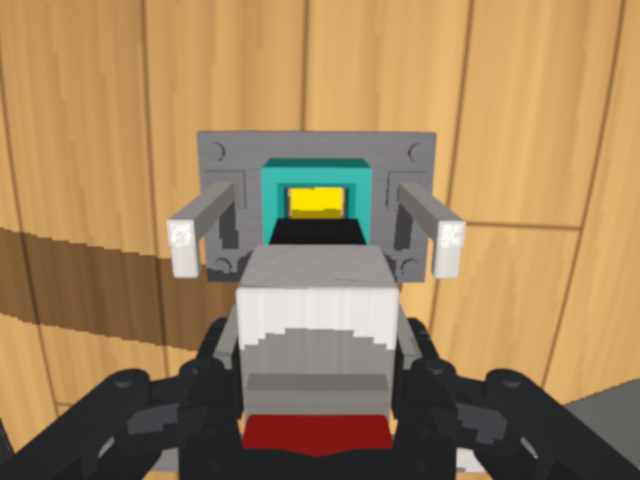

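View pics/sc5.png

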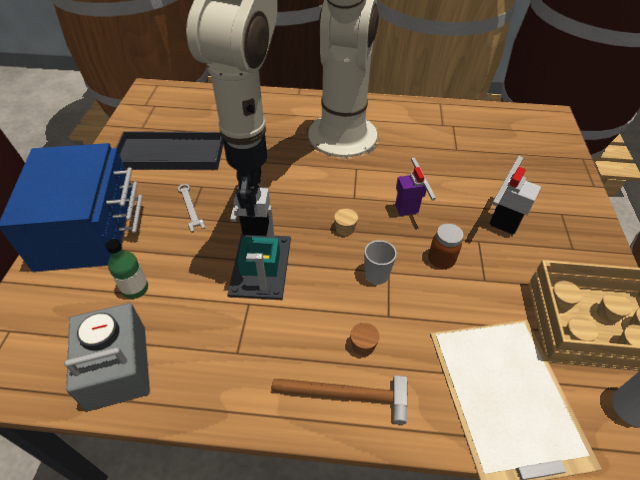

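Emit:
move_arm --deltas "0 0.002 0 -0.3 10 -1.7 -1; 0 0.002 0 -0.3 28 -1.7 -1; 0 0.002 0 -0.3 45 -1.7 -1; 0 0.002 0 -0.3 54 -1.7 -1; 0 0.002 0 -0.3 58 -1.7 -1; 0 0.002 0 -0.3 62 -1.7 -1; 0 0.002 0 -0.3 66 -1.7 -1; 0 0.002 0 -0.3 70 -1.7 -1; 0 0.002 0 -0.3 74 -1.7 -1; 0 0.002 0 -0.3 78 -1.7 -1"

```text
clock: 9.2
tool_pos: [0.5356, -0.1568, 0.1222]
tcp_rot: [[0.999, 0.001, -0.04], [0.04, 0.001, 0.999], [0.001, -1.0, 0.001]]
force: [0.6, -0.3, -5.6]
gripper_width: 0.536
```

```bash
python3 - <<'E'
from h import *
s=bot.get_state(); print(s['tool_pos'],s['force'],s['wrist_torque'],s['clock'])
delta([.5353,-.1569,.088],2.3)
E
```

```text
[ 0.53560303 -0.15682628  0.1222281 ] [ 0.60769267 -0.25518795 -5.56840413] [ 0.01461763  0.03894145 -0.0280676 ] 9.2
w [-0.0014  0.0003  0.0013] d [-0.4 34.2 -0.1]
```

Emit:
move_arm --deltas "0 0 0 -0.3 5 0 -1; 0 0 0 -0.3 11 0 -1; 0 0 0 -0.3 17 0 -1; 0 0 0 -0.3 23 0 -1; 0 0 0 -0.3 28 0 -1; 0 0 0 -0.3 32 0 -1; 0 0 0 -0.3 33.5 0 -1; 0 0 0 -0.3 33.5 0 -1"

```text
clock: 10.0
tool_pos: [0.5354, -0.1568, 0.089]
tcp_rot: [[0.999, 0.001, -0.04], [0.04, 0.001, 0.999], [0.001, -1.0, 0.001]]
force: [0.5, -0.6, -5.1]
gripper_width: 0.53
```

```bash
python3 - <<'E'
from h import *
s=bot.get_state(); print(s['tool_pos'],s['force'],s['wrist_torque'],s['clock'])
d=grab('scene','sc6')
a=d['color'];cv2.imwrite('pics/c6.png',cv2.resize(a[150:310,190:330],(700,800)[:2] if 0 else (525,600)))
E
```

```text
[ 0.53543632 -0.15680707  0.08896134] [ 0.51321598 -0.57355698 -5.10395882] [ 0.03749343 -0.07885466 -0.01480954] 10.0
```

View pics/c6.png

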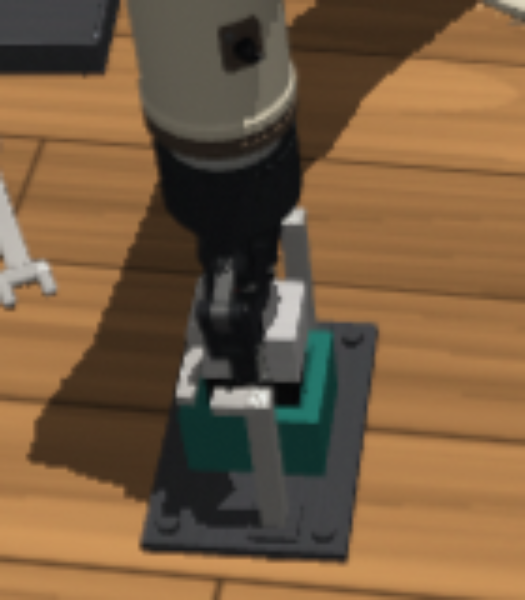

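Emit:
move_arm --deltas "0 0 0 0 1 0 -1; 0 0 0 0 1 0 -1; 0 0 0 0 1 0 0.35; 0 0 0 0 1 0 0.35; 0 0 0 0 1 0 0.35; 0 0 0 0 1 0 0.35; 0 0 0 0 1 0 0.35; 0 0 0 0 0 0 0.35; 0 0 0 0 -6 0 0.35; 0 0 0 0 -16 0 0.35; 0 0 0 0 -36 0 0.35; 0 0 0 0 -66 0 0.35; 0 0 0 0 -100 0 0.35; 0 0 0 0 -130 0 0.35; 0 0 0 0 -150 0 0.35; 0 0 0 0 -160 0 0.35; 0 0 0 0 -160 0 0.35; 0 0 0 0 -160 0 0.35"

```text
clock: 11.85
tool_pos: [0.5348, -0.1569, 0.2483]
tcp_rot: [[0.999, 0.001, -0.04], [0.04, 0.002, 0.999], [0.001, -1.0, 0.002]]
force: [-0.1, 0.3, 0.2]
gripper_width: 0.679
```

```bash
python3 - <<'E'
from h import *
s=bot.get_state(); print(s['tool_pos'],s['force'],s['gripper_width'],s['q'],s['clock'])
grab('wrist','w7')
E
python3 m3.py w7 .02
```

```text
[ 0.53479101 -0.15690672  0.24828744] [-0.09230427  0.26015892  0.18332731] 0.6787411472399046 [  8.93817403  16.3608088    5.70668087 102.2291735   -1.94359547
  61.4691575   17.66113225] 11.85
fintop 1392 zmed 0.1499 cast [ 535.5 -166.5] [38.2 13.9] 2.32 depth [ 535.5 -167.5] [38.6 13.8] 2.3
bar+plate 2921 zmed 0.132 cast [ 536.2 -180.3] [151.5  11. ] 1.98 depth [ 536.2 -181.3] [152.2  10.9] 2.14
bar 2210 zmed 0.132 cast [ 536.2 -180.3] [151.5  11. ] 1.98 depth [ 536.2 -181.3] [152.2  10.9] 2.14
head 3262 zmed 0.1234 cast [ 535.2 -151.5] [45.6 49.3] 2.57 depth [ 535.3 -152.2] [46.  50.1] 2.43
```

View pics/w7.png

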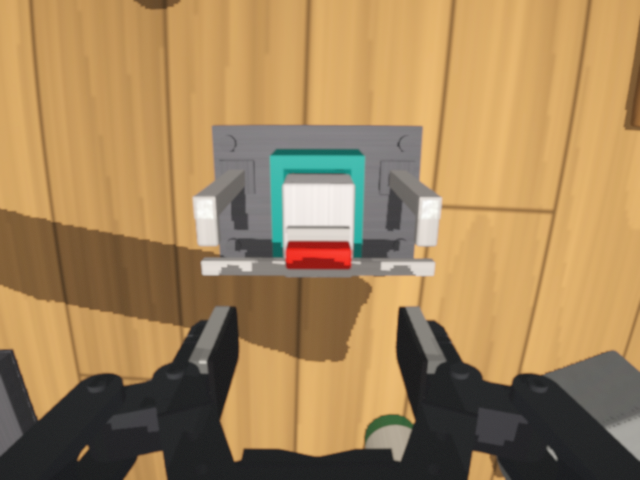

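```bash
python3 - <<'E'
from h import *
delta([.5355,-.167,.21],92.3)
E
```

```text
w [-1.5000e-03 -1.5705e+00  1.4000e-03] d [  0.6  37.7 -10.3]
```

Emit:
move_arm --deltas "0 -0.05 0 0 0 -1 0; 0 -0.15 0 0 0 -2 0; 0 -0.27 0 0 0 -3 0; 0 -0.40 0 0 0 -4 0; 0 -0.53 0 0 2 -5 0; 0 -0.66 0 0 5 -6 0; 0 -0.79 0 0 9 -7 0; 0 -0.92 0 0 13 -8 0; 0 -1.05 0 0 18 -9 0; 0 -1.18 0 0 23 -10 0; 0 -1.30 0 0.5 28 -10 0; 0 -1.41 0 0.5 32 -10 0; 0 -1.50 0 0.5 36 -10 0; 0 -1.55 0 0.5 38 -10 0; 0 -1.571 0 0.5 38 -10 0; 0 -1.571 0 0.5 38 -10 0; 0 -1.571 0 0.5 38 -10 0; 0 -1.571 0 0.5 38 -10 0"

```text
clock: 13.7
tool_pos: [0.5353, -0.1667, 0.2096]
tcp_rot: [[-0.04, -0.0, -0.999], [0.999, 0.002, -0.04], [0.002, -1.0, 0.0]]
force: [-0.0, 0.6, 0.5]
gripper_width: 0.5
```

```bash
python3 - <<'E'
from h import *
s=bot.get_state(); print(s['tool_pos'],s['force'],s['gripper_width'],s['q'],s['clock'])
d=grab('wrist','w8');C=cloud(d);hsv=cv2.cvtColor(d['color'],cv2.COLOR_BGR2HSV)
red=((hsv[...,0]<6)|(hsv[...,0]>174))&(hsv[...,1]>150)&(hsv[...,2]>90)&(C[...,2]>.146)&(C[...,2]<.16)
v,u=np.nonzero(red); q=onplane(d,np.c_[u,v],.151); print(len(u),cv2.minAreaRect((q[:,:2]*1000).astype(np.float32)))
delta([.5355,-.167,.21],92.3)
E
```

```text
[ 0.53534761 -0.16668876  0.20960252] [-0.01735665  0.60766644  0.53100742] 0.5003447886486524 [ 21.47897484  19.34355054  -8.42666619 103.5983441    3.18651403
  57.33387425 104.08974402] 13.7
1872 ((533.9508056640625, -168.15687561035156), (39.62407684326172, 12.848414421081543), 2.3293609619140625)
w [0.     0.     0.0017] d [-0.3 -0.3 -0.1]
```

View pics/w8.png

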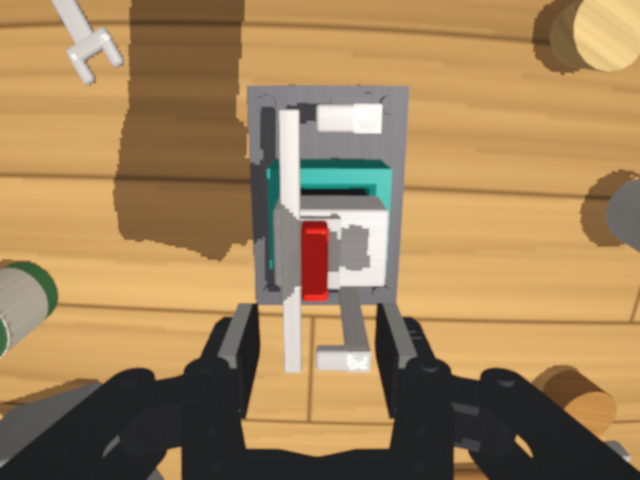

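Emit:
move_arm --deltas "0 0 0 -0.6 10 0 0; 0 0 0 -0.6 28 0 0; 0 0 0 -0.6 48 0 0; 0 0 0 -0.6 63 0 0; 0 0 0 -0.6 71 0 0; 0 0 0 -0.6 74 0 0; 0 0 0 -0.6 74 0 0; 0 0 0 -0.6 74 0 -1; 0 0 0 -0.6 74 0 -1; 0 0 0 -0.6 74 0 -1; 0 0 0 -0.6 74 0 -1; 0 0 0 -0.6 74 0 -1; 0 0 0 -0.6 74 0 -1; 0 0 0 -0.6 74 0 -1" --force 70

```text
clock: 15.15
tool_pos: [0.5359, -0.1674, 0.136]
tcp_rot: [[-0.04, 0.001, -0.999], [0.999, 0.001, -0.04], [0.001, -1.0, -0.001]]
force: [0.9, -0.8, 1.9]
gripper_width: 0.142
```

```bash
python3 - <<'E'
from h import *
s=bot.get_state(); print(s['tool_pos'],s['force'],s['gripper_width']*85,s['clock'])
d=grab('wrist','w9');d=grab('side','s9')
a=cv2.imread('pics/w9.png');b=cv2.imread('pics/s9.png')
cv2.imwrite('pics/c9.png',cv2.hconcat([cv2.resize(a,(400,300)),cv2.resize(b[230:350,260:420],(400,300))]))
E
```

```text
[ 0.53587421 -0.16744304  0.13603948] [ 0.88543936 -0.84817934  1.89693817] 12.0303412546591 15.15
```

View pics/c9.png

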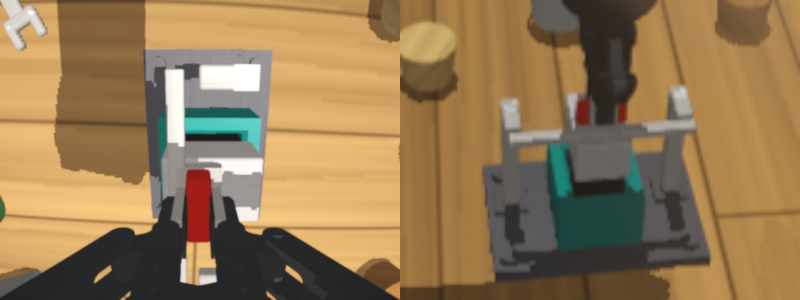

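Emit:
move_arm --deltas "0 0 0 0 3 0 -1; 0 0 0 0 6 0 -1; 0 0 0 0 9 0 -1; 0 0 0 0 12 0 -1; 0 0 0 0 14.5 0 -1; 0 0 0 0 16.5 0 -1; 0 0 0 0 16.5 0 -1; 0 0 0 0 16.5 0 -1"

```text
clock: 16.05
tool_pos: [0.5363, -0.1676, 0.1201]
tcp_rot: [[-0.04, 0.002, -0.999], [0.999, 0.001, -0.04], [0.001, -1.0, -0.002]]
force: [-0.9, 0.4, 9.0]
gripper_width: 0.143
```

```bash
cat > m6.py <<'E'
from h import *
import sys
s=bot.get_state(); print(s['tool_pos'],s['force'],s['wrist_torque'],s['gripper_width']*85,s['clock'])
d=grab('wrist',sys.argv[1]); C=cloud(d); hsv=cv2.cvtColor(d['color'],cv2.COLOR_BGR2HSV)
# exposed far end of bar (toward robot): world box x 0.455..0.505
t=s['tool_pos']
m=(C[...,0]>.455)&(C[...,0]<.505)&(C[...,1]>-.20)&(C[...,1]<-.14)&(C[...,2]>.104)&(hsv[...,1]<60)&(d['range_z']>0)
p=C[m]; print('near-robot pts',len(p)); 
for lo,hi in ((.108,.118),(.118,.126),(.126,.136)):
    q=p[(p[:,2]>lo)&(p[:,2]<hi)]
    if len(q)>10: print(lo,len(q),'z',np.median(q[:,2]),'y',np.percentile(q[:,1],[1,50,99]),'x',np.percentile(q[:,0],[1,99]))
h=(C[...,0]>.535)&(C[...,0]<.6)&(C[...,1]>-.19)&(C[...,1]<-.12)&(C[...,2]>.09)&(C[...,2]<.13)&(hsv[...,1]<60)
q=C[(C[...,0]>.505)&(C[...,0]<.53)&(C[...,1]>-.16)&(C[...,1]<-.128)&(C[...,2]>.085)&(C[...,2]<.13)&(hsv[...,1]<60)]; print('head/plate z',len(q),np.percentile(q[:,2],[10,50,90]) if len(q) else '')
E
python3 m6.py w10; python3 - <<'E'
import cv2
a=cv2.imread('pics/w10.png'); cv2.imwrite('pics/c10.png',a[60:400,180:480])
E
```

```text
[ 0.5363326  -0.16763639  0.12007207] [-0.92414943  0.40893132  8.97383219] [-0.22778598  0.2524589   0.00929721] 12.130662888634841 16.05
near-robot pts 8464
0.108 3844 z 0.11541096131066503 y [-0.1880615  -0.18261237 -0.17729539] x [0.46065115 0.50447372]
0.118 40 z 0.1256401906831432 y [-0.17034267 -0.16944932 -0.15335233] x [0.45646231 0.47072097]
0.126 4578 z 0.1283675886570199 y [-0.16975332 -0.1549839  -0.14032007] x [0.45633717 0.47025597]
head/plate z 4963 [0.09439472 0.10669216 0.11526002]
```

View pics/c10.png

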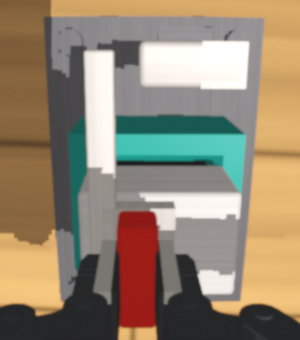

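Emit:
move_arm --deltas "0 0 0 2 0.3 0 -1; 0 0 0 4 0.3 0 -1; 0 0 0 6 0.3 0 -1; 0 0 0 8 0.3 0 -1; 0 0 0 10 0.3 0 -1; 0 0 0 12 0.3 0 -1; 0 0 0 14 0.3 0 -1; 0 0 0 16 0.3 0 -1; 0 0 0 18 0.3 0 -1; 0 0 0 20 0.3 0 -1; 0 0 0 22 0.3 0 -1; 0 0 0 22 0.3 0 -1; 0 0 0 22 0.3 0 -1"

```text
clock: 17.4
tool_pos: [0.5357, -0.146, 0.1204]
tcp_rot: [[-0.04, 0.002, -0.999], [0.999, 0.0, -0.04], [0.0, -1.0, -0.002]]
force: [-1.9, -1.1, 9.2]
gripper_width: 0.144
```

```bash
python3 m6.py w11; python3 - <<'E'
import cv2
a=cv2.imread('pics/w11.png'); cv2.imwrite('pics/c11.png',a[60:400,180:480])
E
```

```text
[ 0.53565007 -0.146014    0.12042892] [-1.91233902 -1.05746067  9.2215039 ] [-0.33801475  0.33558819 -0.02357605] 12.240485308554488 17.4
near-robot pts 7312
0.108 2755 z 0.11582138471712711 y [-0.16600693 -0.16075352 -0.15561295] x [0.47197377 0.50466883]
0.118 15 z 0.12591056696381253 y [-0.17051742 -0.16516433 -0.15238897] x [0.4567026  0.47069435]
0.126 4542 z 0.1283915030132839 y [-0.1697779  -0.15477367 -0.14029247] x [0.45641592 0.47017273]
head/plate z 4317 [0.09443252 0.10956975 0.11664286]
```

View pics/c11.png

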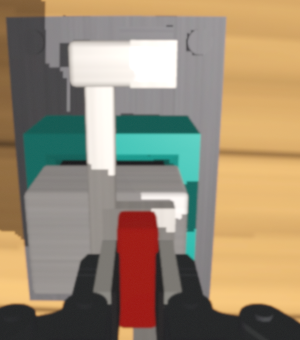

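Emit:
move_arm --deltas "0 0 0 1 0 0 -1; 0 0 0 2 0 0 -1; 0 0 0 3 0 0 -1; 0 0 0 3.5 0 0 -1; 0 0 0 3.5 0 0 -1"

```text
clock: 17.95
tool_pos: [0.5357, -0.144, 0.1211]
tcp_rot: [[-0.039, 0.003, -0.999], [0.999, -0.002, -0.039], [-0.002, -1.0, -0.003]]
force: [-1.6, -2.8, 8.2]
gripper_width: 0.142
```

```bash
python3 m6.py w12
```

```text
[ 0.53567214 -0.14403733  0.12108925] [-1.61487116 -2.78737472  8.24716249] [-0.99516161  0.35778205  0.00425271] 12.093568437725907 17.95
near-robot pts 7257
0.108 2700 z 0.116649431459088 y [-0.16419628 -0.15883716 -0.15373949] x [0.4719533 0.504665 ]
0.118 60 z 0.11814155946816396 y [-0.17045299 -0.16059313 -0.14891981] x [0.4566552  0.50428507]
0.126 4497 z 0.12839330540373659 y [-0.16981368 -0.15474293 -0.14029218] x [0.45651088 0.47029036]
head/plate z 4382 [0.0947044  0.11446032 0.11734308]
```

Emit:
move_arm --deltas "0 0 0 1.5 0.5 0 -1; 0 0 0 3 0.5 0 -1; 0 0 0 4 0.5 0 -1; 0 0 0 4 0.5 0 -1; 0 0 0 4 0.5 0 -1"

```text
clock: 18.5
tool_pos: [0.5357, -0.1426, 0.1213]
tcp_rot: [[-0.038, 0.004, -0.999], [0.999, -0.004, -0.038], [-0.005, -1.0, -0.003]]
force: [-0.7, -5.0, 8.6]
gripper_width: 0.142
```

```bash
python3 m6.py w13
```

```text
[ 0.53567078 -0.14255979  0.12128702] [-0.71795538 -4.99445471  8.6353913 ] [-1.56238456  0.3432831   0.00717638] 12.105943002028551 18.5
near-robot pts 7313
0.108 2593 z 0.11698278009359481 y [-0.16276141 -0.15735986 -0.15231345] x [0.47192525 0.50460946]
0.118 187 z 0.11829539388375163 y [-0.17016318 -0.15855916 -0.15316745] x [0.45640067 0.50371687]
0.126 4533 z 0.12837418742066545 y [-0.1696579  -0.15481701 -0.14032048] x [0.45625855 0.47031973]
head/plate z 4423 [0.09521256 0.11585382 0.11774492]
```

View pics/w13.png

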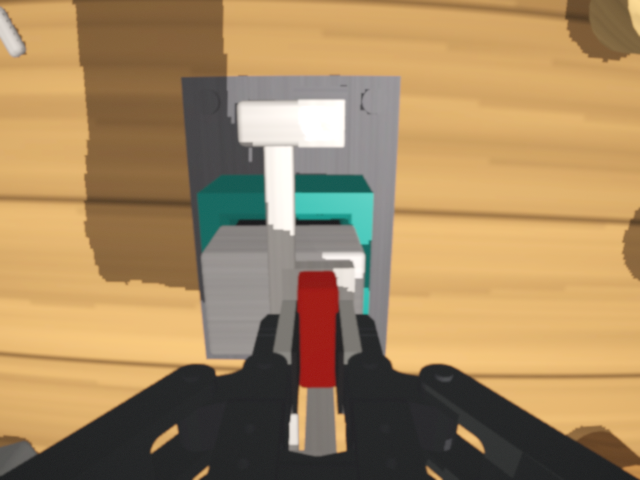

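Emit:
move_arm --deltas "0 0 0 0 -0.5 0 -1; 0 0 0 -0.3 -1.2 0 -1; 0 0 0 -0.6 -1.8 0 -1; 0 0 0 -0.6 -2 0 -1; 0 0 0 -0.6 -2 0 -0.4; 0 0 0 -0.6 -2 0 -0.2; 0 0 0 -0.6 -2 0 -0.2; 0 0 0 -0.6 -2 0 -0.2; 0 0 0 -0.6 -2 0 -0.2"

```text
clock: 19.45
tool_pos: [0.5356, -0.1427, 0.1231]
tcp_rot: [[-0.038, 0.003, -0.999], [0.999, -0.004, -0.038], [-0.004, -1.0, -0.003]]
force: [-0.3, -0.4, -0.2]
gripper_width: 0.399
```

```bash
python3 m6.py w14
```

```text
[ 0.53556312 -0.14274491  0.12314645] [-0.25977331 -0.3607029  -0.18987332] [ 0.02165445 -0.00164918 -0.00969058] 33.92469414540351 19.45
near-robot pts 7149
0.108 590 z 0.11767223463754278 y [-0.16439953 -0.15767128 -0.15359035] x [0.47168867 0.50458719]
0.118 2221 z 0.11872126050823173 y [-0.1643119  -0.15924854 -0.15405429] x [0.47139033 0.50463048]
0.126 4338 z 0.12839539571955735 y [-0.16972699 -0.15473778 -0.14029995] x [0.45643376 0.47010368]
head/plate z 4351 [0.09486478 0.11436888 0.11891485]
```

View pics/w14.png

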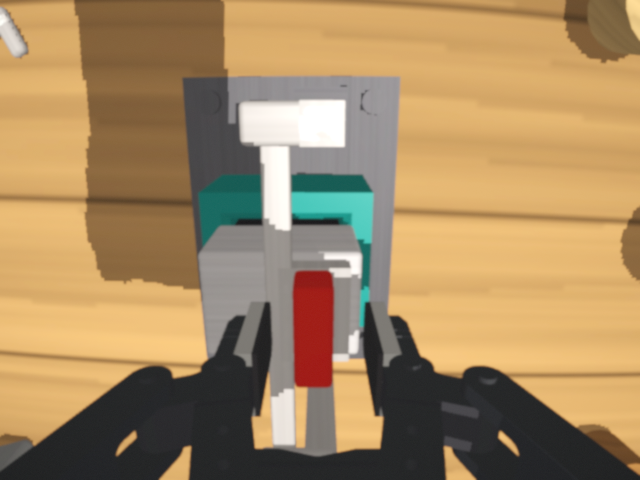

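Emit:
move_arm --deltas "0 0 0 -1 -3 0 -0.1; 0 0 0 -2 -10 0 -0.1; 0 0 0 -2 -25 0 -0.1; 0 0 0 -2 -50 0 -0.1; 0 0 0 -2 -80 0 -0.1; 0 0 0 -2 -105 0 -0.1; 0 0 0 -2 -120 0 -0.1; 0 0 0 -2 -125 0 -0.1; 0 0 0 -2 -125 0 -0.1; 0 0 0 -2 -125 0 -0.1"

```text
clock: 20.5
tool_pos: [0.5347, -0.1443, 0.2474]
tcp_rot: [[-0.038, 0.002, -0.999], [0.999, -0.004, -0.038], [-0.004, -1.0, -0.002]]
force: [-0.3, -0.5, 0.7]
gripper_width: 0.448
```

```bash
python3 - <<'E'
from h import *
d=grab('wrist','w15');sc=grab('scene','sc15');sd=grab('side','s15'); s=bot.get_state(); print(s['tool_pos'],s['force'],s['clock'])
C=cloud(d);hsv=cv2.cvtColor(d['color'],cv2.COLOR_BGR2HSV)
red=((hsv[...,0]<6)|(hsv[...,0]>174))&(hsv[...,1]>150)&(hsv[...,2]>90)&(C[...,2]>.12)
v,u=np.nonzero(red); q=onplane(d,np.c_[u,v],.138); print(len(u),np.median(C[red][:,2]),cv2.minAreaRect((q[:,:2]*1000).astype(np.float32)))
for lo,hi in((.475,.51),(.56,.592)):
    m=(C[...,0]>lo)&(C[...,0]<hi)&(C[...,1]>-.175)&(C[...,1]<-.14)&(C[...,2]>.114)&(C[...,2]<.124)&(hsv[...,1]<60); p=C[m]; print(len(p),np.median(p,0))
a=d['color'];b=sd['color']
cv2.imwrite('pics/c15.png',cv2.hconcat([cv2.resize(a,(400,300)),cv2.resize(b[230:350,260:420],(400,300))]))
E
```

```text
[ 0.53457575 -0.14417796  0.24703551] [0.07594975 0.46988243 0.62471721] 20.65
1343 0.13624187669783472 ((532.5081787109375, -144.2385711669922), (41.03837966918945, 12.694037437438965), 1.8677481412887573)
883 [ 0.4919927  -0.15896876  0.11852207]
626 [ 0.57539571 -0.15567062  0.11851301]
```

View pics/c15.png

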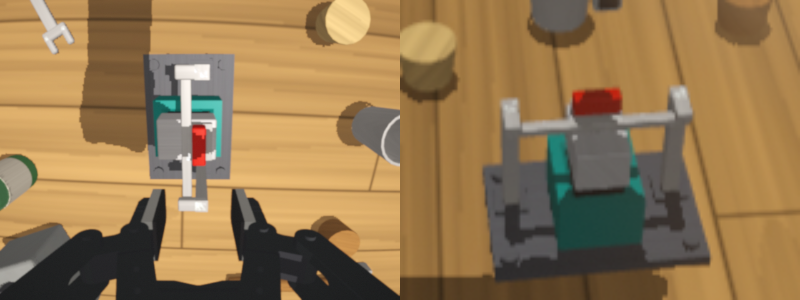

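View pics/sc15.png

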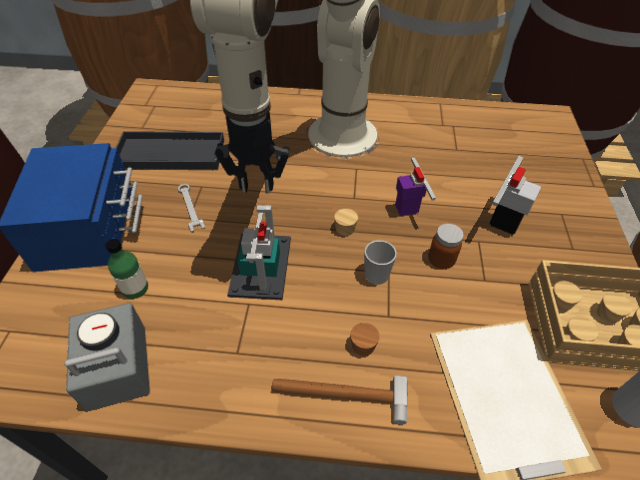

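```bash
python3 -c "
from station import job; print(job.job_done())"
```

```text
the job is handed in; nothing more can be done
None
```

The plunger stands in the teal socket and is held down by both hooks. I handed the job in at about 20.7 s of the 51 s allowed.

**What I did:** I picked the smaller black plunger and set it upright on the spring, with its bar on the open side of the hooks, then let go. Next I took it by the red fin and pressed it down about 16 mm. I slid the keeper bar under both hooks until it met its stop, eased up, let go and moved clear.

**Last checks:**
- **Bar height:** the bar top read 118.5 mm at both ends. The hook undersides are at 119 mm, and the camera reads about 0.5 mm low, so the bar is resting against the hooks.
- **Bar position:** the bar is about 0.7 mm past the middle of the housing.
- **Plunger and other objects:** the fin is where a locked plunger should have it. The jar, cup, bungs, bottle and wrench look unmoved in the scene picture; I did not measure them.
- **Arm:** it is touching nothing, and the wrist force reads near zero.

**Disagreements:** the scene and side cameras differed by 4–5 mm in x, and the fin's position differed by about 2 mm between two wrist views. I used the wrist camera for all fits. While pushing the keeper to its stop the tool tilted slightly, at about 5 N sideways. That was gone after release.

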